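# Hold the junction box up to its bracket

### The job

I am fitting the test machine's junction box to its bracket and need a third hand. First push the black stop plug in the top of the larger grey box fully home, then stand the box on the bench squarely in front of the bracket, flat back towards it and in the middle, press it against the foam gasket with a steady push of about 12 newtons without ever squeezing the foam flat, and stay there: finish while still holding it pressed, so that I can drive the screws from behind. Leave the other things on the bench where they are.

Things in the scene. Friction and masses are not known exactly. Their poses are not given: they have to be found in the camera images.
- jbox: the larger of the two grey die-cast junction boxes: 56 mm deep (x), 60 mm wide (y), 72 mm high, about 0.33 kg, loose, standing on the bench. Origin: centre of its underside; z up. The lid with four corner screws looks to its -x; the flat back with the screw inserts, which goes against the gasket, looks to its +x. It can be gripped across its 60 mm width (along y) from above
- jbox_back (a point): centre of the flat back face of the larger box, 28 mm in +x and 36 mm up from its origin
- plug (a joint): how far the black round stop plug has been pressed into the middle of the larger box's top wall, in m: 0 = standing 6 mm proud, 0.006 = fully home, its flange down on the wall. It starts 4 to 6 mm proud; it slides stiffly (about 7 N) and stays where it is left
- plug_top (a point): centre of the top of the stop plug (cap 23 mm across, 4 mm thick), 82 mm above the bench minus the plug's value while the box stands on the bench; 76 mm when home
- bracket: plain aluminium angle bracket bolted to the bench: upright 130 mm wide (y), 64 mm high, 8 mm thick; its foot reaches 78 mm behind it (+x). Origin: on the bench below the middle of the upright's front face; x is level, from front to back, so the box is pressed in +x; z up. Its front faces the robot, turned up to 0.4 rad. Its four screw slots let the box sit up to 6 mm to either side of the middle
- gasket_face (a point): centre of the front face of the foam gasket, 33 mm above the bench; at rest 12 mm in front (-x) of the upright's front face. The gasket is a black frame, 52 mm wide, 36 mm high
- gasket (a joint): how far the foam gasket is squeezed, in m: 0 = at rest, 0.008 = flat. It gives like a spring, 3 N for each mm (12 N at 0.004), over its whole face at once, towards the upright. The box also rubs on the bench while it is pushed (up to about 3 N more on the tool)
- small_box: bystander: the smaller grey junction box, 46 x 48 x 52 mm, black plug already home; the two boxes may have changed places, one left and one right of the middle; origin at the centre of its underside
- spring: bystander: white coil spring standing up, 66 mm across, 116 mm high; origin at the centre of its underside
- collar: bystander: aluminium clamp collar lying flat, 68 mm across, 18 mm high; origin at the centre of its underside
- screwdriver: bystander: screwdriver lying on the bench near the robot
- wrench: bystander: wrench lying on the bench
- beaker: bystander: empty glass beaker, 68 mm across, 90 mm high; origin at the centre of its underside
- wood_block: bystander: dark wooden block 75 x 55 x 48 mm; origin at the centre of its underside
- screw_tray: bystander: low steel tray, 75 x 110 x 22 mm, with cap screws, beside the bracket; origin at the centre of its underside
Mind the look-alikes: they are no part of the job. Leave any green, pink or purple look-alike of the jbox alone.

How it is judged:
On the way, in this order (a step that is already met when the one before it is completed fails the run):
1. the stop plug is pressed fully home in the larger box (value of joint plug above 0.0052 m), for 0.2 s.
2. the larger box, standing on the bench with its back to the gasket, is pressed against it with 6 to 18 N for a second (contact force between jbox and bracket between 6 and 18 N and x of jbox_back in the frame of bracket above -0.0125 m and height (world z) of jbox below 0.004 m), for 1 s.
At the end, for the whole second after the job is handed in: The plug is home (within 0.8 mm), the box stands upright on the bench (within 4 mm of it, 4 degrees), its back square to the bracket (4 degrees) and within 6.5 mm of its middle, and the robot, still holding or pushing it, keeps it at rest against the gasket with 6 to 18 N (all of step 2 and value of joint plug above 0.0052 m and y of jbox_back in the frame of bracket between -0.0065 and 0.0065 m and angle between the x axis of jbox and the x axis of bracket, either way round below 0.07 rad and angle between jbox's own z axis and vertical below 0.07 rad and linear speed of jbox below 0.01 m/s and contact force between any of the fingers, the arm and jbox above 1 N); the arm keeps its last pose, push and grip.
It fails at once if the foam gasket is squeezed flat (beyond 7.3 mm) (value of joint gasket above 0.0073 m).
It fails at once if another thing on the bench is moved by more than 30 mm (distance of any of small_box, spring, collar, screwdriver, wrench, beaker, wood_block, screw_tray from where it was at the start of the episode above 0.03 m).
It also fails if it takes over 54 s, if anything falls off the work surface, if the arm or the gripper's body presses on something with over 40 N, if the wrist force passes 120 N, or if a joint passes its speed limit or range.

### The arm

A 7-joint arm with a two-finger parallel gripper is mounted at the origin on the work surface. World frame = base frame: x ahead of the robot, y to its left, z up, the work surface at z = 0. Lengths are in m, angles in rad, forces in N, time in s.
With the tool pointing down it reaches from about 0.425 to 0.925 m from the base axis. Payload 6.8 kg.
Tool frame: the origin (TCP) lies on the front face of the gripper's body, between the roots of the fingers; the fingertips stand 73 mm ahead of it and the grasp point (between the pads) lies 54 mm ahead of it (env.nose_length is the distance from the TCP to the fingertips, in m); z points along the fingers, y is the line along which they close (so a half turn about z gives the same grasp; the last joint's range is limited). The gripper opens to 85 mm and grips with 20 to 120 N. Pads are 22 mm wide; open, the fingers measure 114 mm over their backs; the gripper's body (76 mm by 85 mm) begins 54 mm behind the grasp point. The pads swing forward as they close: fully open they stand 13 mm farther back than shut.
Start: joints at [1.202, 0.477, 0.022, 1.555, -0.011, 1.109, -0.083], TCP at [0.174, -0.652, 0.304] pointing down, gripper open.
Joint ranges: [-2.96, 2.96], [-0.34, 2.1], [-1.41, 1.46], [0.24, 2.44], [-1.37, 4.51], [0.17, 1.92], [-2.96, 2.96]. Speed limits (rad/s): [2.39, 2.39, 3.14, 3.14, 3.14, 3.14, 3.14].

### API

Orientations are given as a unit quaternion [w, x, y, z].
In Python, from cell import env, kin, camera, calibration, job gives the robot as it stands. The module is installed in compiled form; this text tells all that it offers. Calls block until the motion is done:
- env.reach(position, orientation): joint-space move of the TCP to a pose.
- env.movel(position, velocity=0.15, rot=None, stop_force=None): straight line of the TCP; rot=None keeps the orientation; velocity is the mean speed in m/s. With stop_force (N) it stops when the force on the tool has changed by that much, and returns True; else False.
- env.goto_joints(angles): joint-space move.
- env.grip(opening, f_grip=None): finger opening in m; f_grip is the grip in N (None keeps the last); returns when the fingers have stopped.
- env.dwell(seconds).
- kin.inverse_kinematics(position, orientation): joint angles nearest the present ones, or None.
- env.get_state(): the state.
- camera(name): name is "side" or "top"; returns (picture, depth): 420x560x3 uint8, blue, green, red; 420x560 float32, m along the optical axis (not along the pixel's ray), 0 where there is no reading.
- calibration(name): a dict with "fx", "fy", "cx", "cy" (pixels), "k1" (the pictures are not rectified: a ray, as slopes to the right and down, at radius r is drawn at 1 + k1 r^2 times it, then the intrinsics apply), "rvec" (rotation vector, rad) and "tvec" (3), from world to camera coordinates, as OpenCV has them. Camera axes: x right, y down, z forward; pixel columns grow to the right and rows downward; lengths in m; the calibration is good to about 2 mm. A picture is of the moment at which its call begins. calibration takes no time and is no camera call.
A pose or a line that the arm cannot do raises env.PlanningError and nothing moves.
- job.job_done(): hands the job in; it is judged then, once.
The state is a dict: "time": time; "qpos": joint angles; "joint_velocities": joint speeds; "joint_torque": joint torques, N m; "tcp_pos": TCP position; "orientation": TCP orientation; "force": force on the tool from outside, world axes, zero at the start; "torque": the same for the moment, N m; "opening": finger opening in m; "gripper_force": force on a finger pad.
Only numpy, scipy, OpenCV 4.12 (cv2) and the standard library are available. Lean on these libraries where they do the work, as an engineer would, in place of code of your own. Each camera call takes 0.05 s, during which the arm holds its last target. There are 200 camera calls.

## Working session

There is one attempt and no reset: what is moved stays moved. The work goes in short steps, each a Python script; the robot and the scene stay as the last script left them, time stands still between calls to the robot, and variables do not carry over. Pictures are saved under pics/ and viewed, at most 10 in all, crops included, and the job is handed in when it is done.

```bash
mkdir -p pics
cat > h.py <<'E'
import numpy as np, cv2
from cell import env, kin, camera, calibration, job
def cal(n):
    c=calibration(n); R=cv2.Rodrigues(np.array(c["rvec"],float))[0]; return c,R,np.array(c["tvec"],float).ravel()
def cloud(n,depth):
    c,R,t=cal(n); v,u=np.mgrid[:depth.shape[0],:depth.shape[1]]
    xd=(u-c["cx"])/c["fx"]; yd=(v-c["cy"])/c["fy"]; x,y=xd.copy(),yd.copy()
    for _ in range(10):
        s=1+c["k1"]*(x*x+y*y); x,y=xd/s,yd/s
    P=np.stack([x*depth,y*depth,depth],-1); W=(P-t)@R; W[depth<=0]=np.nan; return W
def proj(n,p):
    c,R,t=cal(n); q=R@np.array(p)+t; x,y=q[0]/q[2],q[1]/q[2]; s=1+c["k1"]*(x*x+y*y)
    return c["fx"]*x*s+c["cx"],c["fy"]*y*s+c["cy"]
E
python3 - <<'E'
from h import *
for n in("side","top"):
    p,d=camera(n); cv2.imwrite(f"pics/{n}0.png",p); np.savez(f"{n}0.npz",p=p,d=d)
    c,R,t=cal(n); print(n,c,-R.T@t,(d>0).mean())
print(env.get_state())
E
```

```text
side {'fx': 404.45736038880574, 'fy': 404.45736038880574, 'cx': 282.88629698828714, 'cy': 209.77096331800405, 'k1': 0.036474151480253375, 'rvec': array([ 0.2952243 , -2.82774891,  1.17973126]), 'tvec': array([0.47404047, 0.12137309, 1.05835542])} [0.34343601 0.74950951 0.82452967] 0.995829081632653
top {'fx': 472.6050471044079, 'fy': 472.6050471044079, 'cx': 270.7410124556936, 'cy': 206.3865270353709, 'k1': -0.1561214231046636, 'rvec': array([ 2.14394325, -2.13562055,  0.112673  ]), 'tvec': array([0.03200631, 0.46308174, 1.14468534])} [3.07371386e-01 1.12992071e-03 1.19636749e+00] 0.9959183673469387
{'time': 0.1, 'qpos': array([ 1.20190591,  0.47775397,  0.02234134,  1.55635693, -0.01149403,
        1.10930865, -0.08309679]), 'joint_velocities': array([ 0.00075185, -0.00157565, -0.00049371, -0.00237696,  0.00015877,
        0.00098478,  0.0008967 ]), 'joint_torque': array([ 5.31549042e-03, -5.97756171e+01,  1.61410164e+00, -2.81952006e+01,
        1.28735582e-02,  4.99775735e-03,  3.90076468e-05]), 'tcp_pos': array([ 0.1739335 , -0.65177156,  0.30299648]), 'orientation': array([-8.31241839e-04,  9.91508469e-01,  1.30039354e-01, -1.74417457e-04]), 'force': array([ 0.26243693, -0.08593798,  0.60092234]), 'torque': array([ 0.0127598 ,  0.02956727, -0.0508261 ]), 'gripper_force': 0.0, 'opening': 0.08481701008883001}
```

View pics/top0.png

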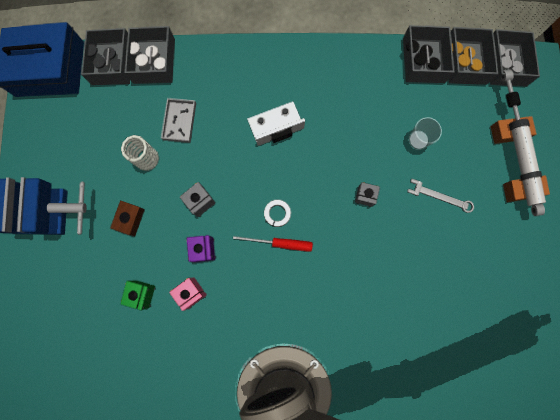

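View pics/side0.png

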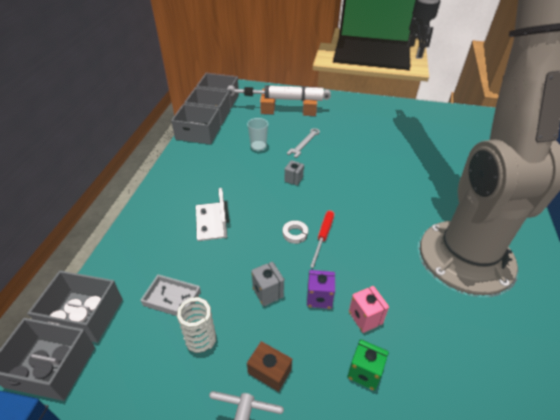

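The top view shows grey boxes at (196,198), the larger, and (368,193), the smaller. The coloured look-alikes are purple (200,248), pink (186,293) and green (134,295). The wood block is at (127,217) and the bracket at (277,122), with its gasket at (283,134). In the side view the grey boxes are at (267,283) and (294,173), and the bracket is at (215,215). I choose (196,198) in the top view. Next I'll measure it and check one close crop.

```bash
cat > m.py <<'E'
from h import *
T=np.load("top0.npz");S=np.load("side0.npz")
C={"top":cloud("top",T["d"]),"side":cloud("side",S["d"])}
I={"top":T["p"],"side":S["p"]}
def rect(n,px,rad,zlo,zhi):
    W=C[n];v,u=np.mgrid[:420,:560]
    m=(np.hypot(u-px[0],v-px[1])<rad)&(W[...,2]>zlo)&(W[...,2]<zhi)
    P=W[m]; (c,s,a)=cv2.minAreaRect(P[:,:2].astype(np.float32)); return m.sum(),np.round(c,4),np.round(s,4),round(a,1),np.round(np.median(P[:,2]),4)
E
python3 - <<'E'
from m import *
for n,b,s in(("top",(196,198),(368,193)),("side",(267,283),(294,173))):
    print(n,"big",rect(n,b,32,.064,.079)); print(n,"small",rect(n,s,25,.045,.06))
    # dark plug px
    for k,px in(("big",b),("small",s)):
        W=C[n];v,u=np.mgrid[:420,:560];m=(np.hypot(u-px[0],v-px[1])<22)&(I[n].max(-1)<45)&(W[...,2]>.05)
        print(k,"plug",m.sum(),np.nanmean(W[m],0),np.nanmedian(W[m],0))
for n,b in(("top",(277,122)),("side",(218,215))):
    W=C[n];v,u=np.mgrid[:420,:560];m=(np.hypot(u-b[0],v-b[1])<40)&(W[...,2]>.056)&(W[...,2]<.075)
    print(n,"bracket top",rect(n,b,40,.056,.075))
    m=(np.hypot(u-b[0],v-b[1])<40)&(W[...,2]>.012)&(W[...,2]<.058)&(I[n].max(-1)<50)
    P=W[m];print(m.sum(),P.mean(0),P.min(0),P.max(0))
a=cv2.resize(I["top"][165:230,160:230],None,fx=5.5,fy=5.5,interpolation=2)
b=cv2.resize(I["side"][250:315,235:305],None,fx=5.5,fy=5.5,interpolation=2)
cv2.imwrite("pics/crop1.png",np.hstack([a,b]))
E
```

```text
top big (np.int64(514), array([0.4777, 0.2153]), array([0.0599, 0.0597]), 39.1, np.float64(0.0721))
top small (np.int64(354), array([ 0.4939, -0.2062]), array([0.0472, 0.0495]), 74.7, np.float64(0.0524))
big plug 95 [0.47089676 0.21031656 0.07253892] [0.47423585 0.21262051 0.07839518]
small plug 63 [ 0.4932087  -0.20531343  0.05520316] [ 0.49352945 -0.20537326  0.05525781]
side big (np.int64(533), array([0.4765, 0.2166]), array([0.0596, 0.0616]), 39.9, np.float64(0.0731))
side small (np.int64(182), array([ 0.4925, -0.2063]), array([0.052 , 0.0466]), 75.9, np.float64(0.0531))
big plug 0 [nan nan nan] [nan nan nan]
small plug 0 [nan nan nan] [nan nan nan]
top bracket top (np.int64(207), array([0.6519, 0.0112]), array([0.0141, 0.1297]), 21.2, np.float64(0.0638))
182 [0.64405339 0.00836828 0.04174433] [ 0.62977514 -0.01690054  0.01259785] [0.71154099 0.06610117 0.05780694]
side bracket top (np.int64(109), array([0.6521, 0.0132]), array([0.0084, 0.1311]), 21.6, np.float64(0.0654))<stdin>:7: RuntimeWarning: Mean of empty slice
  return np.nanmean(a, axis, out=out, keepdims=keepdims)
<stdin>:12: RuntimeWarning: Mean of empty slice.
  ret = um.true_divide(
Traceback (most recent call last):
ValueError: zero-size array to reduction operation minimum which has no identity
```

Run:
```python
from m import *
a=cv2.resize(I["top"][165:230,160:230],None,fx=5.5,fy=5.5,interpolation=2)
b=cv2.resize(I["side"][250:315,235:305],None,fx=5.5,fy=5.5,interpolation=2)
cv2.imwrite("pics/crop1.png",np.hstack([a,b]))
# project axes
for n in("top","side"):
    for ang in(39,129,219,309):
        r=np.radians(ang);p=np.array([.477+.03*np.cos(r),.216+.03*np.sin(r),.072]);u=proj(n,p)
        print(n,ang,np.round(u),"crop",np.round((np.array(u)-((160,165) if n=="top" else (235,250)))*5.5+((0,0) if n=="top" else (385,0))))
for n in("top","side"):
    W=C[n].reshape(-1,3)
    m=(np.hypot(W[:,0]-.477,W[:,1]-.216)<.055)&(W[:,2]>.01)&(W[:,2]<.068)
    P=W[m]
    for ang in(39.5,129.5,219.5,309.5):
        r=np.radians(ang);d=(P[:,:2]-[.477,.216])@[np.cos(r),np.sin(r)];e=(P[:,:2]-[.477,.216])@[-np.sin(r),np.cos(r)]
        k=(d>.022)&(abs(e)<.02); print(n,ang,k.sum(),np.percentile(d[k],[10,50,90]) if k.sum()>9 else "")
    m=(abs(W[:,0]-.64)<.07)&(abs(W[:,1]-.01)<.09)&(W[:,2]>.015)&(W[:,2]<.055)
    P=W[m];c,s=np.cos(np.radians(21.4)),np.sin(np.radians(21.4))
    d=(P[:,:2]-[.652,.012])@[c,s];e=(P[:,:2]-[.652,.012])@[-s,c];k=d<.0
    print(n,"front",k.sum(),np.histogram(d[k],np.arange(-.03,.001,.003)))
    k=d<-.010;  print(np.percentile(e[k],[1,5,50,95,99]),d[k].mean())
```

```text
top 39 [188. 189.] crop [153. 131.]
top 129 [186. 206.] crop [141. 225.]
top 219 [203. 208.] crop [235. 235.]
top 309 [205. 191.] crop [247. 141.]
side 39 [255. 279.] crop [497. 161.]
side 129 [273. 284.] crop [595. 188.]
side 219 [279. 269.] crop [627. 107.]
side 309 [262. 265.] crop [532.  81.]
top 39.5 2 
top 129.5 3 
top 219.5 80 [0.02457924 0.02518159 0.02625286]
top 309.5 12 [0.0288554  0.02988899 0.0299217 ]
top front 304 (array([  0,   0,   0,   0,   0,  69,  41,  26,  24, 144]), array([-3.0000000e-02, -2.7000000e-02, -2.4000000e-02, -2.1000000e-02,
       -1.8000000e-02, -1.5000000e-02, -1.2000000e-02, -9.0000000e-03,
       -6.0000000e-03, -3.0000000e-03, -6.9388939e-18]))
[-0.02581398 -0.0239617  -0.00113395  0.02270943  0.02408198] -0.012665277543174716
side 39.5 94 [0.02836845 0.02881228 0.02937901]
side 129.5 225 [0.02791833 0.02910255 0.03038879]
side 219.5 1 
side 309.5 0 
side front 120 (array([ 0,  0,  0,  0,  7, 24, 25, 25, 27, 12]), array([-3.0000000e-02, -2.7000000e-02, -2.4000000e-02, -2.1000000e-02,
       -1.8000000e-02, -1.5000000e-02, -1.2000000e-02, -9.0000000e-03,
       -6.0000000e-03, -3.0000000e-03, -6.9388939e-18]))
[-0.02684503 -0.02207993  0.01865693  0.0263218   0.02810826] -0.012754251965480903
```

View pics/crop1.png

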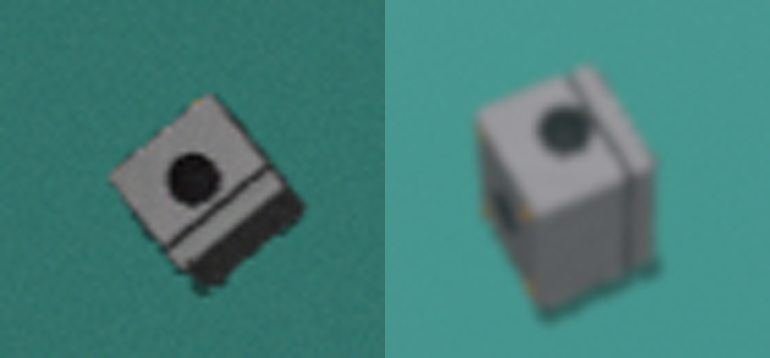

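The crop confirms the box: the lid seam is on its lower-right side (top view, 219°), and the brass inserts are on the opposite face. So box +x is at about 39.5°, with its centre at (0.477, 0.216) and top at 0.072. The bracket yaw is about 21.4°, and its upright is centred at (0.652, 0.012). Now I'll push the plug home.

```bash
cat >> h.py <<'E'
def q(deg): r=np.radians(deg)/2; return [0,np.cos(r),np.sin(r),0]
BX=np.array([.477,.216])
def st(l=""):
    s=env.get_state(); print(l,"t%.2f"%s["time"],np.round(s["tcp_pos"],4),np.round(s["force"],1),"open %.4f"%s["opening"],"gf %.1f"%s["gripper_force"],flush=True); return s
E
python3 - <<'E'
from h import *
for y in(39.5,21.4,-140.5): print(y,kin.inverse_kinematics([*BX,.2],q(y)))
env.reach([*BX,.22],q(39.5)); st("above")
env.grip(0.0,20); st("closed")
env.movel([*BX,.168],.15); 
print(env.movel([*BX,.155],.02,stop_force=4)); st("touch")
z=env.get_state()["tcp_pos"][2]
print(env.movel([*BX,.1475],.012,stop_force=18)); st("press")
E
```

```text
39.5 [ 0.11001533  0.48707805 -0.82219468  1.96905009  0.46064125  0.88105566
 -1.83766887]
21.4 [ 0.14115021  0.50251181 -0.86574886  1.96727409  0.48989145  0.89393736
 -2.17860977]
-140.5 [ 0.34086173  0.66273137 -1.183873    1.95683435  0.72519326  1.03340262
  1.08140344]
above t3.33 [0.4775 0.2153 0.2199] [ 0.8 -0.2 -0.3] open 0.0857 gf 0.0
closed t4.09 [0.477 0.216 0.22 ] [0.1 0.3 0.4] open 0.0000 gf 0.0
False
touch t5.39 [0.477  0.2161 0.155 ] [ 0.1  0.  -0.3] open -0.0001 gf 0.0
False
press t6.17 [0.4772 0.2162 0.1484] [-3.3 -2.2 11. ] open -0.0000 gf 5.7
```

Run:
```python
from h import *
print(env.movel([*BX,.1465],.01,stop_force=10)); st("press2")
print(env.movel([*BX,.1455],.01,stop_force=10)); env.dwell(.25); st("press3")
```

```text
False
press2 t6.42 [0.4772 0.2163 0.1483] [-4.6 -3.8 20.7] open 0.0001 gf 10.6
False
press3 t6.92 [0.4773 0.2164 0.1482] [-7.8 -6.1 30.9] open 0.0004 gf 15.6
```

The force climbs from 11 to 31 N while the tip stays put, so the plug is home. Next I'll lift, check quickly with depth, and grasp.

Run:
```python
from h import *
env.movel([*BX,.2],.15)
env.grip(.085,60); 
env.movel([*BX,.104],.15,stop_force=8); st("down")
env.movel([*BX,.094],.03,stop_force=6); st("down2")
env.grip(.04,60); st("gripped")
p=env.get_state()["tcp_pos"]
print(env.movel([p[0],p[1],.14],.1)); st("lift")
for n in("side","top"):
    p,d=camera(n); np.savez(f"{n}1.npz",p=p,d=d)
    cv2.imwrite(f"pics/{n}1.png",p)
```

```text
down t9.01 [0.4773 0.2165 0.1046] [-0.   0.5  0.8] open 0.0847 gf 0.0
down2 t9.49 [0.477 0.216 0.094] [-0.3  0.3  0.7] open 0.0850 gf 0.0
gripped t9.85 [0.4771 0.2162 0.0943] [-0.8  0.6  4.1] open 0.0593 gf 65.9
False
lift t10.46 [0.477  0.2158 0.1399] [ 0.3  0.  -4. ] open 0.0596 gf 65.5
```

View pics/side1.png

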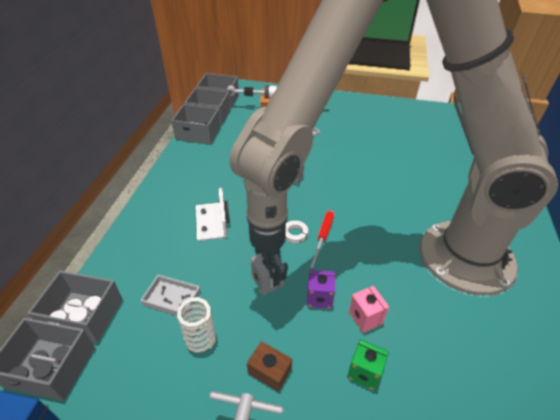

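The side view shows the box held in the gripper at (268,272), with the neighbours untouched. The opening is 59.6 mm and the load is about 4 N. Next I'll carry it to just in front of the gasket.

```bash
cat >> h.py <<'E'
YAW=21.4; c_,s_=np.cos(np.radians(YAW)),np.sin(np.radians(YAW)); M=np.array([.652,.012])
def br(d,e,z): return [M[0]+d*c_-e*s_, M[1]+d*s_+e*c_, z]
def inbr(v): return v[0]*c_+v[1]*s_, -v[0]*s_+v[1]*c_
E
python3 - <<'E'
from h import *
env.reach(br(-.072,0,.14),q(YAW)); st("pre")
env.movel(br(-.072,0,.1),.12); st("low")
print(env.movel(br(-.072,0,.092),.015,stop_force=3)); st("set")
env.grip(.085); env.dwell(.1); st("open")
for n in("side","top"):
    p,d=camera(n); np.savez(f"{n}2.npz",p=p,d=d); cv2.imwrite(f"pics/{n}2.png",p)
a=cv2.imread("pics/top2.png")[70:190,200:350];b=cv2.imread("pics/side2.png")[140:290,170:320]
cv2.imwrite("pics/crop2.png",np.hstack([cv2.resize(a,(500,400)),cv2.resize(b,(300,400))][:1]+[cv2.resize(b,(300,400))]))
E
```

```text
pre t11.56 [ 0.5845 -0.0122  0.14  ] [ 0.5  1.6 -3.4] open 0.0591 gf 65.6
low t12.04 [ 0.5847 -0.0132  0.0998] [ 0.8 -0.3 -3. ] open 0.0592 gf 65.5
True
set t12.48 [ 0.5854 -0.0144  0.0944] [ 1.  -1.   5.7] open 0.0596 gf 66.1
open t12.97 [ 0.5839 -0.0145  0.0929] [-0.4 -0.1 -0.3] open 0.0848 gf 0.0
```

View pics/crop2.png

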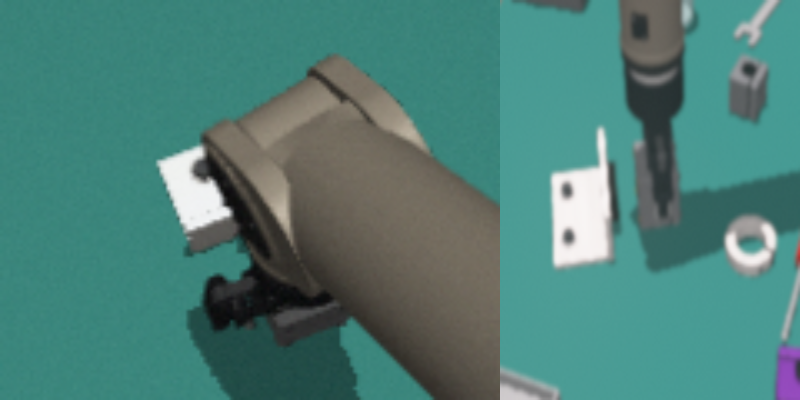

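The crop shows the box standing upright and square in front of the gasket (crop right half, 655,185), with a small gap. Next I'll regrip and push in small steps.

Run:
```python
from h import *
env.movel(br(-.072,0,.095),.05); env.grip(.04,60); s=st("gripped"); f0=inbr(s["force"])
hit=env.movel(br(-.052,0,.095),.03,stop_force=6); st(hit)
d=-.052
if not hit:
  while d<-.034:
    d+=.0007; env.movel(br(d,0,.095),.01); s=env.get_state()
    f=inbr(s["force"]); P=inbr(s["tcp_pos"][:2]-M)
    print("%.4f act %.4f %.4f z %.4f f %.1f %.1f fz %.1f t %.1f"%(d,*P,s["tcp_pos"][2],f[0]-f0[0],f[1]-f0[1],s["force"][2],s["time"]))
    if f[0]-f0[0]<-9: break
```

```text
gripped t13.68 [ 0.5851 -0.0143  0.0952] [-0.7 -1.1  3.3] open 0.0595 gf 66.1
True t13.89 [ 0.5852 -0.0143  0.0952] [-0.6 -0.5  5.7] open 0.0595 gf 66.1
```

Run:
```python
from h import *
env.dwell(.2); st(); env.movel(br(-.052,0,.095),.04); env.dwell(.1); st("near")
d=-.052
while d<-.034:
    d+=.0008; env.movel(br(d,0,.095),.012); s=env.get_state()
    f=inbr(s["force"]); P=inbr(s["tcp_pos"][:2]-M)
    print("%.4f act %.4f %.4f z %.4f f %.1f %.1f fz %.1f t %.1f"%(d,*P,s["tcp_pos"][2],f[0],f[1],s["force"][2],s["time"]))
    if f[0]<-10: break
```

```text
t14.09 [ 0.5852 -0.0143  0.0952] [-0.7 -0.8  6.1] open 0.0596 gf 66.1
near t14.84 [ 0.6029 -0.0075  0.0953] [-4.8 -2.8  8.7] open 0.0598 gf 66.8
-0.0512 act -0.0527 -0.0003 z 0.0953 f -7.5 -0.3 fz 12.7 t 15.1
-0.0504 act -0.0525 -0.0002 z 0.0953 f -10.6 -0.5 fz 14.3 t 15.3
```

Run:
```python
from h import *
env.movel(br(-.0504,0,.0962),.02); env.dwell(.15); s=st(); print(inbr(s["force"]),inbr(s["tcp_pos"][:2]-M))
p,d=camera("side"); np.savez("side3.npz",p=p,d=d)
cv2.imwrite("pics/crop3.png",cv2.resize(p[150:270,180:290],None,fx=5,fy=5,interpolation=2))
```

```text
t15.74 [ 0.6048 -0.0064  0.0956] [ 0.7  0.2 -3.4] open 0.0595 gf 65.6
(np.float64(0.7185993537178453), np.float64(-0.1100426157001157)) (np.float64(-0.0506104521898418), np.float64(0.00012053264968607189))
```

View pics/crop3.png

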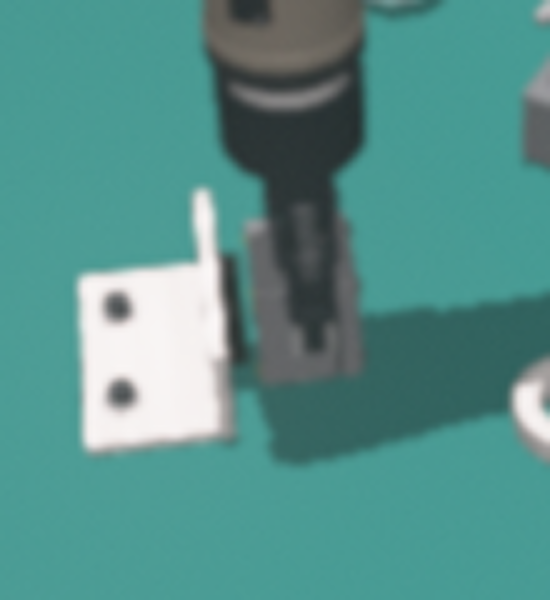

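The crop shows a gap of about 5 mm still open, so that force was only bench rub. The box is now unloaded from the bench at about 0.3 mm, so forces read clean. I'll keep pushing.

Run:
```python
from h import *
d=-.0504
while d<-.034:
    d+=.0008; env.movel(br(d,0,.0960),.012); env.dwell(.08); s=env.get_state()
    f=inbr(s["force"]); P=inbr(s["tcp_pos"][:2]-M)
    print("%.4f act %.4f %.4f z %.4f f %.1f %.1f fz %.1f t %.1f"%(d,*P,s["tcp_pos"][2],f[0],f[1],s["force"][2],s["time"]))
    if f[0]<-10: break
```

```text
-0.0496 act -0.0496 0.0000 z 0.0960 f 0.7 -0.2 fz -4.5 t 16.1
-0.0488 act -0.0488 -0.0000 z 0.0960 f -1.5 0.7 fz -3.6 t 16.5
-0.0480 act -0.0480 -0.0000 z 0.0960 f -0.5 -0.3 fz -4.4 t 16.8
-0.0472 act -0.0472 0.0000 z 0.0960 f 0.1 0.0 fz -3.8 t 17.1
-0.0464 act -0.0464 0.0000 z 0.0960 f 0.1 1.0 fz -3.1 t 17.5
-0.0456 act -0.0456 0.0000 z 0.0960 f 0.1 -1.0 fz -3.3 t 17.8
-0.0448 act -0.0449 -0.0000 z 0.0960 f -0.9 -0.1 fz -4.2 t 18.1
-0.0440 act -0.0443 -0.0000 z 0.0959 f -3.3 -0.5 fz -3.5 t 18.5
-0.0432 act -0.0437 -0.0000 z 0.0958 f -5.3 -0.3 fz -2.0 t 18.8
-0.0424 act -0.0431 -0.0000 z 0.0958 f -5.4 0.7 fz -0.4 t 19.1
-0.0416 act -0.0426 -0.0000 z 0.0958 f -6.3 -0.1 fz -0.6 t 19.5
-0.0408 act -0.0422 -0.0001 z 0.0957 f -7.8 -0.2 fz 0.9 t 19.8
-0.0400 act -0.0418 -0.0000 z 0.0956 f -8.1 1.2 fz 0.9 t 20.1
-0.0392 act -0.0413 -0.0001 z 0.0955 f -10.5 1.4 fz 1.7 t 20.5
```

Run:
```python
from h import *
env.movel(br(-.0386,0,.0960),.012)
for _ in range(4):
    env.dwell(.5); s=env.get_state(); print(np.round(inbr(s["force"]),1),np.round(s["force"][2],1),np.round(inbr(s["tcp_pos"][:2]-M),4),s["tcp_pos"][2],s["orientation"])
p,d=camera("side");np.savez("side4.npz",p=p,d=d)
p2,d2=camera("top");np.savez("top4.npz",p=p2,d=d2)
# box visible faces in bracket frame
W=cloud("side",d).reshape(-1,3); D=(W[:,:2]-M)@[c_,s_]; E=(W[:,:2]-M)@[-s_,c_]
k=(W[:,2]>.01)&(W[:,2]<.06)&(D>-.066)&(D<-.022)&(E>.02)&(E<.036)
A=W[k];print(k.sum(),np.median(E[k]),"side-face slope deg",np.degrees(np.polyfit(D[k],E[k],1)[0]))
cv2.imwrite("pics/crop4.png",np.hstack([cv2.resize(p[150:270,180:290],(400,436)),cv2.resize(p2[80:190,220:320],(396,436))]))
```

```text
[-11.8   0.9] 3.0 [-0.041  -0.0001] 0.09547313065018617 [ 7.94558806e-04  9.82662894e-01  1.85336626e-01 -4.83110487e-03]
[-10.9   1.2] 2.7 [-0.041  -0.0001] 0.09547790220545473 [ 7.86614351e-04  9.82668247e-01  1.85308322e-01 -4.82950449e-03]
[-10.5   0.2] 2.9 [-0.041  -0.0001] 0.0954726664497343 [ 7.94128085e-04  9.82670522e-01  1.85296244e-01 -4.82869204e-03]
[-10.6   0.7] 2.2 [-0.041 -0.   ] 0.09548400661507087 [ 7.78034527e-04  9.82662785e-01  1.85337443e-01 -4.82482162e-03]
134 0.02901101353905114 side-face slope deg 0.6735088760200618
```

View pics/crop4.png

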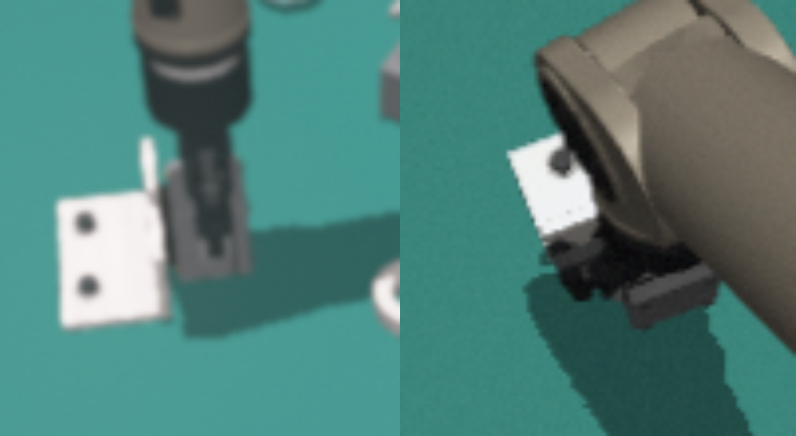

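The crop shows the box upright, square and centred, with the foam partly compressed. The push is steady at about 11 N (4 mm of squeeze), the side face is within 0.7° of square, and it has held for 2 s. I'm handing in.

```bash
python3 -c "
from h import *
print(job.job_done()); st()"
```

```text
the job is handed in; nothing more can be done
None
the job is handed in; nothing more can be done
```

I pushed the plug home and handed in with the arm still holding the box, square and about in the middle, against the gasket at a steady 11 N or so (about 4 mm of squeeze); the judge returned no verdict.

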